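# Blow the dust off a carved stamp

## Robot

A 6-joint arm with a two-finger parallel gripper is mounted at the origin on the work surface. World frame = base frame: x ahead of the robot, y to its left, z up, the work surface at z = 0. Lengths are in m, angles in rad, forces in N, time in s.
With the tool pointing down it reaches from about 0.375 to 0.975 m from the base axis. Payload 3.8 kg.
Tool frame: the origin (TCP) lies at the very end of the fingers, on their centre line; the grasp point (between the pads) lies 19 mm behind it; z points along the fingers, y is the line along which they close (so a half turn about z gives the same grasp; the last joint's range is limited). The gripper opens to 88 mm and grips with 3 to 60 N. Pads are 18 mm wide; open, the fingers measure 123 mm over their backs; the gripper's body (75 mm by 187 mm) begins 45 mm behind the grasp point.
Start: joints at [1.161, 0.264, 1.604, -0, 1.274, -0.037], TCP at [0.246, 0.629, 0.239] pointing down, gripper open.
Joint ranges: [-2.63, 2.63], [-0.94, 2.18], [0.31, 2.57], [-1.31, 4.45], [0, 2.66], [-2.55, 2.55]. Speed limits (rad/s): [2.57, 2.57, 3.14, 3.14, 3.14, 3.14].

## Interface

Orientations are given as [roll, pitch, yaw] about the fixed x, y, z axes, in that order (R = Rz(yaw) Ry(pitch) Rx(roll)).
In Python, from rig import manip, cams, close_job gives the robot as it stands. The module is installed in compiled form; this text tells all that it offers.
- The arm moves only by the shell command python3 -m handwheel 'ROWS'. ROWS is JSON, a list of rows, each a list of 5 numbers: the shift along the world's x, y, z in cm, then the turn about the world's z in rad, then the opening, from -1 (shut) to 1 (fully open). A call has 1 to 10 rows; each row shifts and turns the commanded pose from where the row before left it; what a row does not reach is not made up. A row lasts 1/8 s, in which the tool goes at most 62.5 mm and 10.7 degrees, less where a joint would pass 70% of its speed; a pose out of reach is approached as far as the arm can. A call with a gripper value outside its range is refused whole. The fingers move at their own pace and stop on an object; the grip force is fixed at half the most. Time passes only in rows, so rows that do not move let the fingers close. It gives the time, the measured TCP pose, the force, the opening and the grip force at its end, in the units of the state.
- manip.sense(): the state, without advancing time (a new reading comes with each control period).
- cams.camera(name): name is "scene" or "side" or "wrist"; returns a dict with "color" (384x512x3 uint8, blue, green, red), "range_z" (384x512 float32, m along the optical axis (not along the pixel's ray), 0 where there is no reading), "mtx" (3x3 intrinsics, pixels), "position" and "rotation" of the camera in the world. Camera axes: x right, y up, looking along -z (the intrinsics and any distortion apply to the point x, -y, -z); pixel columns grow to the right and rows downward; lengths in m; the calibration is good to about 2 mm. A picture is of the moment at which its call begins.
- close_job(): hands the job in; it is judged then, once.
The state is a dict: "time": time; "joint_positions": joint angles; "qd": joint speeds; "effort": joint torques, N m; "tcp_pos": TCP position; "ee_rot": TCP orientation; "contact_force": force on the tool from outside, world axes, zero at the start; "torque": the same for the moment, N m; "gripper_width": finger opening in m; "finger_force": force on a finger pad.
Only numpy, scipy, OpenCV 4.12 (cv2) and the standard library are available. Lean on these libraries where they do the work, as an engineer would, in place of code of your own. Each camera call takes 0.05 s, during which the arm holds its last target. There are 200 camera calls.

## Task

Clean the freshly carved wooden stamp in the dust-off cabinet: press the clear lid fully shut so that it clicks past its catch, next flip the red safety catch over sideways, away from the cabinet, until it lies flat, and then pull the black-knobbed air lever towards you right to its stop. The lever springs back if let go, so finish while still holding it there in the gripper's fingers, and do not disturb the carving block, the awl or the ruler.

Things in the scene. Friction and masses are not known exactly. Their poses are not given: they have to be found in the camera images.
- cabinet: Green steel dust-off cabinet, bolted down. Origin on the table; x to its rear, y to the operator's left, z up. Open tub spans x -130..130, y -70..170 mm, rim 122 mm high; filter box behind it, 124 mm high. Right of it an aluminium valve block (50 mm wide, cheeks 89 mm high) carries lever and red catch in the plane y = -150 mm; 67 mm are free between tub wall and catch.
- lid (a joint): Lid angle, rad: 0 shut, grows as the front rises; starts open at 0.35 to 0.7. Stiff hinge: it stays at any angle and a push under 2 N at the grip closes it, until at about 0.045 (front 12 mm up) its steel strike meets a spring ball; 8 to 12 N downward at the grip carries it past, then it snaps to 0 and stays.
- lid_grip (a point): Centre of the top face of the lid's black grip bar (24 mm in x, 130 mm in y, 16 mm thick) along the middle of its front edge; 270 mm from the hinge line and 14 mm above it when shut (140 mm above the table). Moves with the lid.
- lid_hinge (a point): Middle of the lid's hinge line, which runs along the cabinet's y at the rear rim of the tub, 126 mm above the table.
- catch (a joint): Red safety catch's angle, rad: 0 upright, its nose in front of the lever, which then cannot be pulled (under 0.15 rad of play and give); grows as it tips sideways to the right (cabinet's -y, away from the tub) to its stop at 1.6, where it lies flat. Friction keeps it at any angle; 1 to 2 N at the tab turns it.
- catch_tab (a point): Centre of the catch's red finger tab, a block 40 mm (x, jutting out to the front) by 24 mm (y) by 18 mm (z) when upright, 98 mm above the catch's hinge (140 mm over the table when upright). Its front 37 mm are free; the stem, 6 mm thick and 22 mm wide, begins 19 mm behind this point. Moves with the catch.
- catch_hinge (a point): Pivot of the catch, 42 mm above the table; the axis runs along the cabinet's x. The tab's centre lies 22 mm in front of it (towards -x).
- lever (a joint): The air lever's angle, rad: 0 at rest, leaning 20 degrees to the rear; grows as the knob is pulled to the front (cabinet's -x) to its stop at 0.75. A spring draws it back to 0: about 2.5 N at the knob to begin, 7 N at the stop.
- handle: The air lever: a 12 mm steel rod ending in a black ball knob 34 mm across, with a 15 mm thick black sleeve for 40 mm below it. Origin at its pivot.
- lever_hinge (a point): Pivot of the lever, 72 mm above the table; its axis runs along the cabinet's y. The knob swings about it in the vertical plane along the cabinet's x.
- carving_block: Bystander: loose turned brown wooden carving block, 90 mm across, 72 mm high, origin at the centre of its underside, in front of the cabinet.
- awl: Bystander: loose awl with a turned dark wooden handle, 160 mm long, 28 mm thick, lying left of the cabinet; origin under the handle, 15 mm from its spike end.
- ruler: Bystander: loose amber plastic ruler, 34 x 170 x 4 mm, lying on the table right of the cabinet, origin at the centre of its underside.
- knob (a point): Centre of the lever's black ball knob, 140 mm from the lever's pivot and about 204 mm above the table at rest.

How it is judged:
By the outcome, as a careful person would: the job done as asked, in the order asked, and still so for the second after the job is handed in, while the arm keeps its last pose, push and grip.
It also fails if it takes over 59 s, if anything falls off the work surface, if the arm or the gripper's body presses on something with over 40 N, if the wrist force passes 120 N, or if a joint passes its speed limit or range.

## Working session

There is one attempt and no reset: what is moved stays moved. The work goes in short steps, Python scripts to look and compute and a shell command to move; the robot and the scene stay as the last step left them, time stands still between calls to the robot, and variables do not carry over. Pictures are saved under pics/ and viewed, at most 10 in all, crops included, and the job is handed in when it is done.

```bash
mkdir -p pics
cat > h.py <<'E'
import numpy as np, cv2
from rig import manip, cams
def grab(n):
    c=cams.camera(n); np.savez(f'{n}.npz',**c); return c
def cloud(c):
    K=np.array(c['mtx']);z=c['range_z'];v,u=np.mgrid[:z.shape[0],:z.shape[1]]
    p=np.stack([(u-K[0,2])/K[0,0]*z,-(v-K[1,2])/K[1,1]*z,-z],-1)
    return p@np.array(c['rotation']).T+np.array(c['position'])
E
python3 - <<'E'
from h import *
a=grab('scene');b=grab('side')
print(a['position'],b['position'],{k:np.shape(v) for k,v in a.items()})
print(manip.sense())
cv2.imwrite('pics/a.png',a['color']);cv2.imwrite('pics/b.png',b['color'])
E
```

```text
[0.57497937 0.72166161 1.05233468] [0.41062681 0.65580262 0.89119519] {'color': (384, 512, 3), 'range_z': (384, 512), 'mtx': (3, 3), 'position': (3,), 'rotation': (3,)}
{'time': 0.1, 'joint_positions': array([ 1.16112022e+00,  2.64668670e-01,  1.60523820e+00,  1.63865315e-05,
        1.27371598e+00, -3.68942038e-02]), 'qd': array([ 0.00044348, -0.00368338, -0.00240677,  0.00017436, -0.00011339,
       -0.00075909]), 'effort': array([ 1.69285882e-03, -5.03616500e+01, -3.58072293e+01,  7.32163223e-02,
        2.31225538e-02, -5.25248265e-05]), 'tcp_pos': array([0.24557447, 0.62804616, 0.23751827]), 'ee_rot': array([-3.13956442e+00, -9.05336590e-05,  2.76880585e+00]), 'contact_force': array([-0.21881864,  0.32255309,  0.74218542]), 'torque': array([ 0.00709491, -0.01677509,  0.01052478]), 'finger_force': 0.0, 'gripper_width': 0.08838244036493836}
```

View pics/a.png

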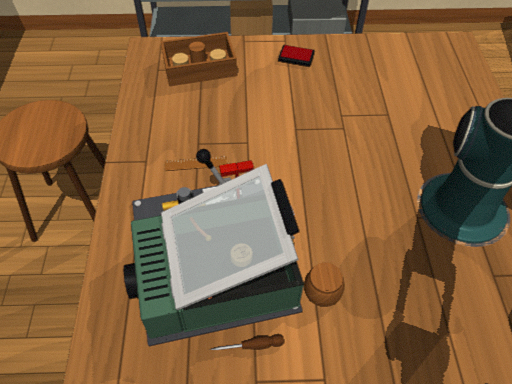

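View pics/b.png

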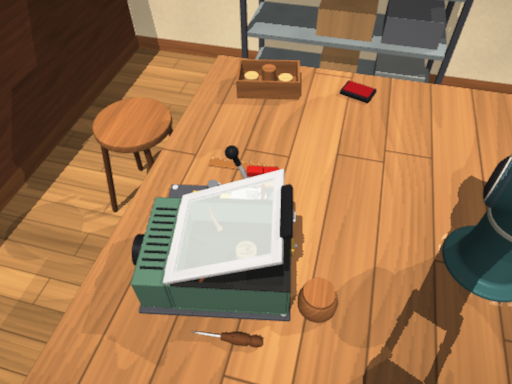

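The scene view shows the robot at right and the cabinet at left. The lid's black grip is at (285,207), the red catch at (236,168), the knob at (204,156), the block at (325,285), the awl at (250,343) and the ruler at (195,163). Next I measure these from range.

```bash
cat > m.py <<'E'
from h import *
def blobs(n,c=None):
    c=c or grab(n); P=cloud(c); col=c['color'].astype(int); B,G,R=col[...,0],col[...,1],col[...,2]
    ok=(c['range_z']>0)&(P[...,0]>.3)&(P[...,0]<1.1)&(abs(P[...,1])<.6)
    M={'red':(R>120)&(G<50)&(B<50)&ok&(P[...,2]>.02),'black':(col.max(2)<45)&ok&(P[...,2]>.1),
       'white':(col.min(2)>165)&ok&(P[...,2]>.1),'green':(G>R*1.3)&(G>B*1.05)&ok&(P[...,2]>.1)}
    for k,m in M.items():
        k_,L,S,C=cv2.connectedComponentsWithStats(m.astype(np.uint8))
        for i in range(1,k_):
            if S[i,4]<25: continue
            q=P[L==i]
            print(n,k,S[i].tolist(),'med',np.median(q,0).round(3),'lo',np.percentile(q,3,0).round(3),'hi',np.percentile(q,97,0).round(3))
    return c,P
if __name__=='__main__':
    for n in('scene','side'): blobs(n,dict(np.load(n+'.npz')))
E
python3 m.py
python3 - <<'E'
from h import *
for n,uv in(('scene',[(204,156),(236,168),(225,168),(250,166),(285,207),(274,182),(294,232),(268,170),(297,232),(174,304),(163,212),(325,270),(150,340),(301,310),(136,197),(222,163),(170,164)]),):
    c=dict(np.load(n+'.npz'));P=cloud(c)
    for u,v in uv: print(n,u,v,P[v,u].round(3),c['color'][v,u])
im=cv2.imread('pics/a.png')[140:330,120:320];cv2.imwrite('pics/c.png',cv2.resize(im,None,fx=3.1,fy=3.1,interpolation=cv2.INTER_CUBIC))
E
```

```text
Traceback (most recent call last):
  File "m.py", line 15, in <module>
    for n in('scene','side'): blobs(n,dict(np.load(n+'.npz')))
                              ~~~~~^^^^^^^^^^^^^^^^^^^^^^^^^^^
  File "m.py", line 3, in blobs
    c=c or grab(n); P=cloud(c); col=c['color'].astype(int); B,G,R=col[...,0],col[...,1],col[...,2]
                      ~~~~~^^^
  File "h.py", line 8, in cloud
    return p@np.array(c['rotation']).T+np.array(c['position'])
           ~~~~~~~~~~~~~~~~~~~~~~~~~~~^~~~~~~~~~~~~~~~~~~~~~~~
ValueError: operands could not be broadcast together with shapes (384,512) (3,) 
Traceback (most recent call last):
  File "h.py", line 8, in cloud
    return p@np.array(c['rotation']).T+np.array(c['position'])
           ~~~~~~~~~~~~~~~~~~~~~~~~~~~^~~~~~~~~~~~~~~~~~~~~~~~
ValueError: operands could not be broadcast together with shapes (384,512) (3,)
```

```bash
sed -i "s/np.array(c\['rotation'\]).T/Rot.from_euler('xyz',c['rotation']).as_matrix().T/; 1i from scipy.spatial.transform import Rotation as Rot" h.py
python3 m.py
python3 - <<'E'
from h import *
for n,uv in(('scene',[(204,156),(236,168),(225,168),(250,166),(285,207),(274,182),(294,232),(268,170),(297,232),(174,304),(163,212),(325,270),(150,340),(301,310),(136,197),(222,163),(170,164),(400,250)]),):
    c=dict(np.load(n+'.npz'));P=cloud(c);print(c['rotation'])
    for u,v in uv: print(n,u,v,P[v,u].round(3),c['color'][v,u])
im=cv2.imread('pics/a.png')[140:330,120:320];cv2.imwrite('pics/c.png',cv2.resize(im,None,fx=3.1,fy=3.1,interpolation=cv2.INTER_CUBIC))
E
```

```text
scene red [220, 161, 33, 12, 250] med [ 0.583 -0.03   0.148] lo [ 0.546 -0.044  0.144] hi [ 0.617 -0.016  0.152]
scene black [197, 149, 16, 19, 178] med [ 0.652 -0.01   0.212] lo [ 0.639 -0.021  0.171] hi [ 0.668 -0.     0.22 ]
scene black [272, 180, 27, 55, 589] med [0.487 0.161 0.247] lo [0.47  0.098 0.241] hi [0.504 0.216 0.252]
scene black [137, 228, 23, 6, 40] med [0.78  0.13  0.125] lo [0.757 0.124 0.122] hi [0.801 0.135 0.128]
scene black [138, 236, 23, 6, 41] med [0.776 0.149 0.125] lo [0.754 0.143 0.122] hi [0.798 0.155 0.128]
scene black [139, 244, 23, 6, 44] med [0.772 0.168 0.125] lo [0.75  0.163 0.122] hi [0.792 0.174 0.128]
scene black [140, 251, 23, 7, 48] med [0.767 0.189 0.125] lo [0.745 0.183 0.122] hi [0.789 0.194 0.128]
scene black [141, 259, 23, 7, 50] med [0.764 0.209 0.125] lo [0.742 0.203 0.123] hi [0.785 0.215 0.128]
scene black [183, 262, 121, 48, 764] med [0.552 0.283 0.126] lo [0.456 0.227 0.123] hi [0.677 0.311 0.129]
scene black [124, 266, 12, 13, 108] med [0.813 0.22  0.102] lo [0.801 0.205 0.1  ] hi [0.825 0.23  0.105]
scene black [142, 268, 23, 6, 50]
[... 2196 characters left out ...]
0.549 -0.029  0.149] [ 11  20 179]
scene 285 207 [0.486 0.16  0.248] [29 26 26]
scene 274 182 [0.504 0.097 0.247] [25 21 20]
scene 294 232 [0.472 0.215 0.242] [18 18 16]
scene 268 170 [0.513 0.056 0.237] [142 146 159]
scene 297 232 [0.466 0.215 0.241] [23 39 66]
scene 174 304 [0.711 0.305 0.127] [ 94 110  90]
scene 163 212 [0.748 0.086 0.134] [195 200 203]
scene 325 270 [0.391 0.21  0.073] [ 51  98 160]
scene 150 340 [0.774 0.333 0.011] [67 62 62]
scene 301 310 [0.445 0.275 0.01 ] [71 65 60]
scene 136 197 [ 0.847 -0.055  0.001] [ 57 108 163]
scene 222 163 [ 0.621 -0.163  0.004] [ 38  97 148]
scene 170 164 [ 0.764 -0.162  0.006] [ 43  95 154]
scene 400 250 [ 0.188  0.124 -0.   ] [ 52  97 146]
```

View pics/c.png

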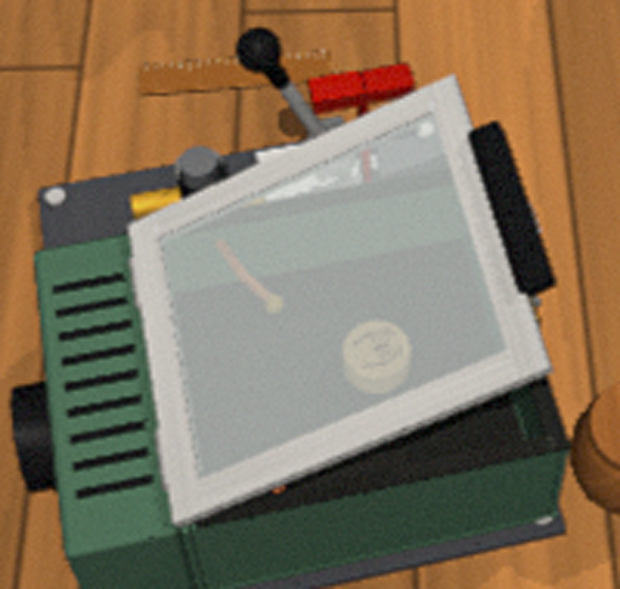

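```bash
cat > fit.py <<'E'
from h import *
# yaw from the row of vent slots, seen in scene
s=np.array([[.780,.130],[.776,.149],[.772,.168],[.767,.189],[.764,.209],[.760,.227],[.756,.247],[.752,.267],[.748,.287]])
d=np.polyfit(s[:,1],s[:,0],1)[0]; yaw=np.arctan(-d); print('yaw slots',yaw, 'slot mid in row',s.mean(0))
for n in('scene','side'):
    c=dict(np.load(n+'.npz'));P=cloud(c);col=c['color'].astype(int)
    R=np.array([[np.cos(yaw),-np.sin(yaw)],[np.sin(yaw),np.cos(yaw)]])
    blk=(col.max(2)<45)&(P[...,2]>.235)&(P[...,2]<.26)&(abs(P[...,0]-.487)<.05)
    q=P[blk];g=R.T@[0,0]
    u=q[:,:2]@R; # cabinet-aligned
    ctr=(np.percentile(u,1,0)+np.percentile(u,99,0))/2; z=np.median(q[:,2])
    e=np.linalg.svd(q[:,:2]-q[:,:2].mean(0),full_matrices=False)[2][0]
    th=np.arcsin((z-.126-.0128)/.27); h=ctr+[.27*np.cos(th)-.014*np.sin(th),0]; o=h-[.13,.05]
    print(n,'grip',R@ctr,z,'len',np.ptp(u,0),'baryaw',np.arctan2(-e[0],e[1]),'th',th,'origin',R@o)
    red=(col[...,2]>110)&(col[...,1]<60)&(P[...,2]>.135)&(abs(P[...,1])<.1)
    r=P[red]; r=r[:,:2]@R-o; print(' red x',np.percentile(r[:,0],[1,50,99]),'y',np.percentile(r[:,1],[1,50,99]))
    kn=(col.max(2)<50)&(P[...,2]>.2)&(P[...,1]<.05)&(P[...,1]>-.06)
    k=P[kn]; kk=k[:,:2]@R-o;print(' knob x',np.percentile(kk[:,0],[2,50,98]),'y',np.percentile(kk[:,1],[2,50,98]),'z',k[:,2].max())
E
python3 fit.py
```

```text
yaw slots 0.20016716011901384 slot mid in row [0.76388889 0.20811111]
scene grip [0.48726451 0.15668673] 0.24715997989946004 len [0.02077335 0.12924979] baryaw 0.2012119271708492 th 0.4129720133671114 origin [0.60665923 0.12989134]
 red x [-0.0946844  -0.05465067 -0.01810295] y [-0.16416452 -0.15127235 -0.13980861]
 knob x [-0.6121573  -0.55821095  0.02392005] y [-0.14884848 -0.00023752  0.03258734] z 0.339729787216389
side grip [0.48726901 0.15371078] 0.24982228871096346 len [0.02089418 0.12654749] baryaw 0.20759637782795512 th 0.4237631648124764 origin [0.60536837 0.12665259]
 red x [-0.08788792 -0.04078659 -0.01548401] y [-0.16144637 -0.15020723 -0.14083822]
 knob x [-0.56721026 -0.53649077  0.02922415] y [-1.51005797e-01  1.13442629e-05  3.22282663e-02] z 0.3044339694354552
```

```bash
python3 -m handwheel '[[2.7,-5.25,0.55,0.064,-1],[2.7,-5.25,0.55,0.064,-1],[2.7,-5.25,0.55,0.064,-1],[2.7,-5.25,0.55,0.064,-1],[2.7,-5.25,0.55,0.064,-1],[2.7,-5.25,0.55,0.064,-1],[2.7,-5.25,0.55,0.064,-1],[2.7,-5.25,0.55,0.064,-1],[2.7,-5.25,0.55,0.064,-1],[0,0,0,0,-1]]'
```

```text
time: 1.35
tcp_pos: [0.4903, 0.1528, 0.2883]
ee_rot: [-3.141, 0.0, -2.944]
contact_force: [-0.3, 0.6, -0.1]
gripper_width: 0.0008
finger_force: 0.0
```

```bash
python3 -m handwheel '[[-0.3,0.2,-3.8,0,-1],[-0.6,-0.1,-1.6,0,-1],[-0.7,-0.1,-1.5,0,-1],[-0.4,-0.1,-1.3,0,-1],[-0.4,-0.1,-1.3,0,-1],[-0.3,0,-1.3,0,-1],[-0.2,0,-1.3,0,-1],[-0.2,0,-0.8,0,-1]]'; python3 -m handwheel '[[0,0,-0.5,0,-1],[0,0,-0.5,0,-1],[0,0,-0.5,0,-1],[0,0,-0.3,0,-1],[0,0,-0.2,0,-1],[0,0,0,0,-1]]'
```

```text
time: 2.35
tcp_pos: [0.4575, 0.154, 0.1582]
ee_rot: [-3.142, -0.001, -2.939]
contact_force: [-0.1, -0.7, -0.2]
gripper_width: 0.0002
finger_force: 0.0
time: 3.1
tcp_pos: [0.4583, 0.1542, 0.1402]
ee_rot: [3.142, 0.001, -2.938]
contact_force: [-2.4, -0.3, 7.8]
gripper_width: 0.0004
finger_force: 3.6
```

```bash
python3 -m handwheel '[[0,0,-0.3,0,-1],[0,0,-0.2,0,-1],[0,0,0,0,-1]]'; python3 -m handwheel '[[0,0,1.5,0,-1],[0,0,5,0,-1],[0,0,5,0,-1]]'
python3 - <<'E'
from h import *
from m import blobs
c,P=blobs('scene')
cv2.imwrite('pics/d.png',cv2.resize(c['color'][130:330,110:350],None,fx=2.5,fy=2.5))
E
```

```text
time: 3.48
tcp_pos: [0.4584, 0.1543, 0.1399]
ee_rot: [-3.141, 0.0, -2.938]
contact_force: [-16.4, -4.5, 36.9]
gripper_width: 0.0005
finger_force: 18.2
time: 3.85
tcp_pos: [0.4577, 0.154, 0.2499]
ee_rot: [-3.141, -0.001, -2.938]
contact_force: [-0.3, 0.8, -1.0]
gripper_width: 0.0005
finger_force: 0.0
scene red [220, 161, 33, 13, 263] med [ 0.582 -0.029  0.148] lo [ 0.546 -0.044  0.144] hi [ 0.617 -0.015  0.152]
scene black [410, 0, 34, 26, 624] med [0.307 0.102 0.643] lo [0.301 0.072 0.609] hi [0.314 0.142 0.673]
scene black [283, 57, 52, 87, 899] med [0.474 0.188 0.519] lo [0.431 0.142 0.471] hi [0.501 0.215 0.591]
scene black [315, 80, 41, 32, 746] med [0.442 0.221 0.591] lo [0.417 0.211 0.568] hi [0.468 0.225 0.609]
scene black [274, 141, 55, 61, 971] med [0.471 0.174 0.364] lo [0.43  0.086 0.327] hi [0.502 0.198 0.415]
scene black [197, 149, 16, 19, 174] med [ 0.652 -0.009  0.212] lo [ 0.639 -0.021  0.173] hi [ 0.668 -0.001  0.221]
scene black [287, 184, 7, 15, 46] med [0.484 0.185 0.333] lo [0.48  0.172 0.322] hi [0.487 0.194 0.338]
scene black [305, 187, 12, 13, 86] med [0.447 0
[... 2806 characters left out ...]
d [0.485 0.195 0.6  ] lo [0.48  0.162 0.55 ] hi [0.49  0.211 0.612]
scene green [289, 103, 29, 44, 235] med [0.479 0.184 0.513] lo [0.461 0.17  0.457] hi [0.489 0.221 0.576]
scene green [324, 115, 9, 16, 43] med [0.436 0.185 0.505] lo [0.429 0.18  0.489] hi [0.442 0.189 0.522]
scene green [322, 132, 9, 12, 35] med [0.438 0.186 0.471] lo [0.427 0.177 0.454] hi [0.444 0.19  0.489]
scene green [303, 138, 11, 16, 49] med [0.463 0.191 0.461] lo [0.456 0.188 0.447] hi [0.47  0.194 0.476]
scene green [314, 142, 11, 11, 37] med [0.444 0.19  0.455] lo [0.437 0.186 0.446] hi [0.454 0.192 0.468]
scene green [131, 216, 171, 108, 3584] med [0.754 0.256 0.123] lo [0.499 0.103 0.103] hi [0.805 0.326 0.127]
```

View pics/d.png

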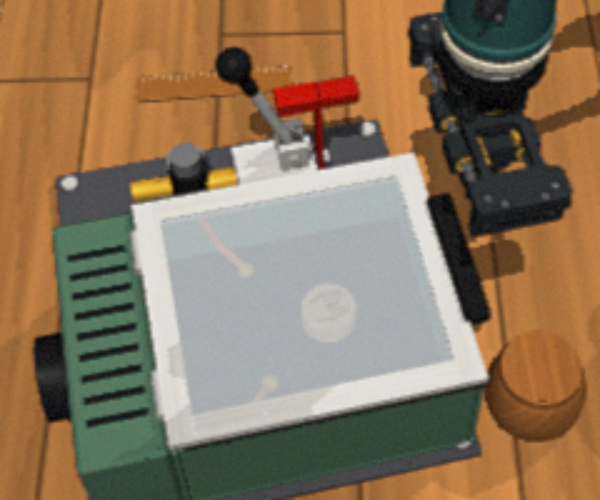

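The lid is shut: its grip top is at z 0.139 and the white frame lies level. In the crop the red tab spans (275..358, 92), with its stem at x=320. Next I move in beside the catch, on the tub side.

```bash
python3 -m handwheel '[[3.1,-5,0,0,-1],[3.1,-5,0,0,-1],[3.1,-4.9,0,0,-1],[0,0,0,0,-1],[0,0,-5,0,-1],[0,0,-5,0,-1],[0,0,-1.4,0,-1],[0,0,0,0,-1]]'
```

```text
time: 4.9
tcp_pos: [0.5501, 0.0058, 0.1346]
ee_rot: [3.141, -0.002, -2.938]
contact_force: [-0.0, -0.4, 0.2]
gripper_width: -0.0001
finger_force: 0.0
```

```bash
python3 -m handwheel '[[0.56,-2.74,0.1,0,-1],[0.4,-1.96,-0.2,0,-1],[0.36,-1.76,-0.7,0,-1],[0.32,-1.57,-1.0,0,-1]]';  python3 -m handwheel '[[0.26,-1.27,-1.4,0,-1],[0.24,-1.18,-1.5,0,-1],[0.2,-0.98,-1.7,0,-1],[0.14,-0.69,-1.7,0,-1],[0,0,-0.2,0,-1],[0,0,0,0,-1]]'
```

```text
time: 5.4
tcp_pos: [0.5683, -0.0764, 0.1178]
ee_rot: [-3.141, 0.002, -2.939]
contact_force: [0.9, 0.6, 1.3]
gripper_width: 0.0003
finger_force: 0.4
time: 6.15
tcp_pos: [0.5752, -0.1164, 0.0513]
ee_rot: [3.141, -0.001, -2.938]
contact_force: [-0.5, 0.9, 0.5]
gripper_width: 0.0004
finger_force: 0.3
```

```bash
python3 -m handwheel '[[0.1,-0.4,-0.2,0,-1],[0,0,-0.2,0,-1],[0,0,-0.1,0,-1],[0,0,0,0,-1]]'; python3 -m handwheel '[[0,0,1,0,-1],[0,0,5,0,0],[0,0,5,0,1],[0,0,5,0,1],[0,0,5,0,1]]'
python3 - <<'E'
from h import *
c=grab('scene');P=cloud(c);col=c['color'].astype(int)
red=(col[...,2]>110)&(col[...,1]<60)&(P[...,2]>.025)&(abs(P[...,1])<.25)&(P[...,0]>.4)
yaw=.2015;R=np.array([[np.cos(yaw),-np.sin(yaw)],[np.sin(yaw),np.cos(yaw)]])
q=P[red];u=(q[:,:2]-[.607,.131])@R;print(len(q),np.percentile(u,[2,50,98],0),np.percentile(q[:,2],[2,50,98]))
cv2.imwrite('pics/e.png',cv2.resize(c['color'][90:290,110:350],None,fx=2.5,fy=2.5))
E
```

```text
time: 6.65
tcp_pos: [0.5758, -0.1171, 0.0501]
ee_rot: [3.136, -0.002, -2.939]
contact_force: [-10.8, 13.9, 25.2]
gripper_width: 0.0007
finger_force: 14.4
time: 7.28
tcp_pos: [0.5767, -0.1208, 0.2586]
ee_rot: [-3.141, 0.0, -2.938]
contact_force: [0.6, -0.4, 0.1]
gripper_width: 0.0385
finger_force: 0.0
293 [[-0.09449591 -0.25988091]
 [-0.05683958 -0.2450211 ]
 [-0.0211715  -0.15021848]] [0.03229702 0.04969955 0.05504842]
```

View pics/e.png

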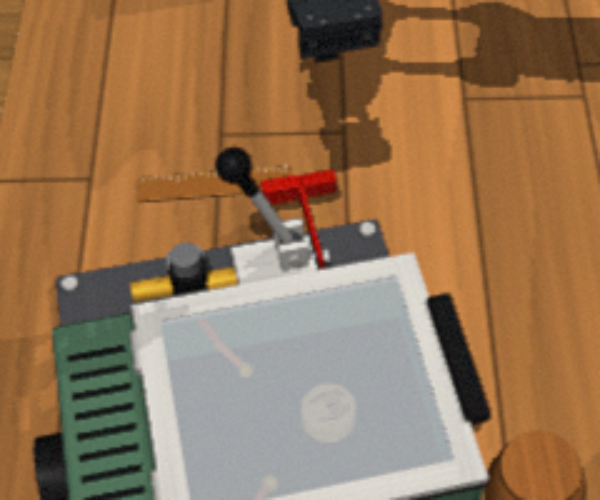

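The catch lies flat: the red tab's top is at z 0.050, cabinet y -0.25, and the stem runs flat. Next I fit the knob ball.

Run:
```python
from h import *
from scipy.optimize import least_squares
for c in(dict(np.load('scene.npz')),grab('side')):
    P=cloud(c);m=(c['color'].max(2)<60)&(np.linalg.norm(P-[.655,-.008,.204],axis=2)<.03)&(P[...,2]>.195)
    q=P[m];r=least_squares(lambda p:np.linalg.norm(q-p,axis=1)-.017,[.655,-.008,.204],loss='soft_l1',f_scale=.002)
    print(len(q),r.x,np.abs(r.fun).mean())
    yaw=.2015;R=np.array([[np.cos(yaw),-np.sin(yaw)],[np.sin(yaw),np.cos(yaw)]]);print((r.x[:2]-[.607,.131])@R)
print(manip.sense()['tcp_pos'])
```

```text
157 [ 0.65455164 -0.01753589  0.20320465] 0.0011787057109669016
[ 0.01686169 -0.15504758]
128 [ 0.6565394  -0.02082629  0.20598705] 0.0010098004537396326
[ 0.0181507  -0.15866924]
[ 0.58070504 -0.12181445  0.26482194]
```

```bash
python3 -m handwheel '[[2.5,3.43,0,0,1],[2.5,3.43,0,0,1],[2.5,3.43,0,0,1],[0,0,0,0,1],[0,0,0,0,1]]'; python3 -m handwheel '[[0,0,-4.1,0,1],[0,0,-4.1,0,1],[0,0,0,0,1],[0,0,0,0,-1],[0,0,0,0,-1],[0,0,0,0,-1],[0,0,0,0,-1],[0,0,0,0,-1],[0,0,0,0,-1]]'
```

```text
time: 8.0
tcp_pos: [0.6511, -0.0179, 0.2559]
ee_rot: [-3.141, -0.002, -2.938]
contact_force: [0.1, -0.3, 0.3]
gripper_width: 0.0879
finger_force: 0.0
time: 9.12
tcp_pos: [0.6521, -0.0192, 0.1754]
ee_rot: [-3.138, 0.0, -2.938]
contact_force: [2.2, -12.8, -2.1]
gripper_width: 0.0302
finger_force: 13.0
```

```bash
python3 -m handwheel '[[0,0,0,0,1],[0,0,0,0,1],[0.3,-0.1,0.7,0,1],[0,0,0,0,-1],[0,0,0,0,-1],[0,0,0,0,-1],[0,0,0,0,-1],[0,0,0,0,-1],[0,0,0,0,-1],[0,0,0,0,-1]]'
python3 - <<'E'
from h import *
c=grab('side');cv2.imwrite('pics/f.png',cv2.resize(c['color'][80:230,150:350],None,fx=3,fy=3))
print(manip.sense()['tcp_pos'],manip.sense()['contact_force'],manip.sense()['gripper_width'])
E
```

```text
time: 10.38
tcp_pos: [0.6547, -0.0188, 0.1822]
ee_rot: [-3.141, -0.0, -2.938]
contact_force: [-0.6, -2.7, -0.3]
gripper_width: 0.0314
finger_force: 29.5
[ 0.65467942 -0.01879121  0.18224735] [-0.52985101 -3.63840202 -0.52047757] 0.03135061841446193
```

View pics/f.png

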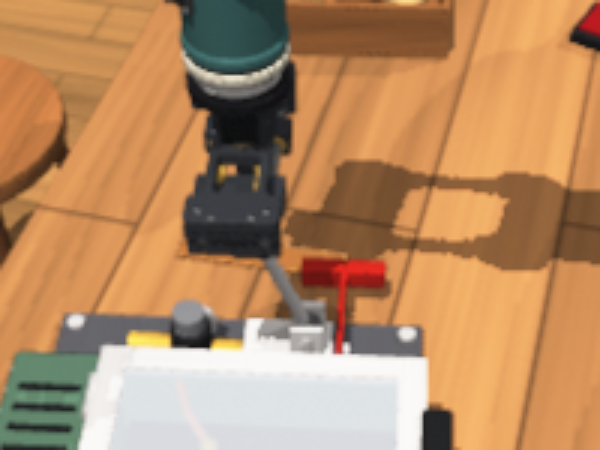

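The picture shows the gripper around the knob at (235,235), with the catch still flat at (345,270). Next I pull along the arc.

```bash
python3 -m handwheel '[[-0.99,-0.2,0.28,0,-1],[-0.99,-0.2,0.28,0,-1],[-1.02,-0.21,0.13,0,-1],[-1.02,-0.21,0.13,0,-1],[-1.03,-0.21,-0.03,0,-1],[-1.03,-0.21,-0.03,0,-1],[-1.01,-0.21,-0.18,0,-1],[-1.01,-0.21,-0.18,0,-1],[-0.97,-0.2,-0.33,0,-1]]'; python3 -m handwheel '[[-0.97,-0.2,-0.33,0,-1],[0,0,0,0,-1],[0,0,0,0,-1]]'
```

```text
time: 11.55
tcp_pos: [0.5655, -0.0368, 0.1837]
ee_rot: [-3.141, 0.006, -2.939]
contact_force: [8.3, -0.9, -3.4]
gripper_width: 0.0311
finger_force: 29.8
time: 11.92
tcp_pos: [0.5563, -0.0387, 0.1804]
ee_rot: [-3.141, 0.007, -2.939]
contact_force: [8.5, -0.8, -3.8]
gripper_width: 0.0313
finger_force: 30.0
```

```bash
python3 -m handwheel '[[-0.2,-0.04,-0.08,0,-1],[0,0,0,0,-1],[0,0,0,0,-1]]';python3 -m handwheel '[[-0.2,-0.04,-0.08,0,-1],[0,0,0,0,-1],[0,0,0,0,-1]]'
```

```text
time: 12.3
tcp_pos: [0.5546, -0.039, 0.1797]
ee_rot: [-3.141, 0.007, -2.939]
contact_force: [8.9, -1.3, -4.1]
gripper_width: 0.0314
finger_force: 30.0
time: 12.68
tcp_pos: [0.5528, -0.0394, 0.1789]
ee_rot: [-3.141, 0.007, -2.939]
contact_force: [11.0, -0.3, -3.8]
gripper_width: 0.0312
finger_force: 30.0
```

```bash
python3 -m handwheel '[[-0.2,-0.04,-0.08,0,-1],[0,0,0,0,-1],[0,0,0,0,-1]]'
python3 - <<'E'
from h import *
c=grab('scene');P=cloud(c)
cv2.imwrite('pics/g.png',cv2.resize(c['color'][90:350,110:360],None,fx=2.3,fy=2.3))
E
```

```text
time: 13.05
tcp_pos: [0.5526, -0.0394, 0.1788]
ee_rot: [-3.141, 0.012, -2.939]
contact_force: [15.3, 0.8, -4.8]
gripper_width: 0.031
finger_force: 30.1
```

View pics/g.png

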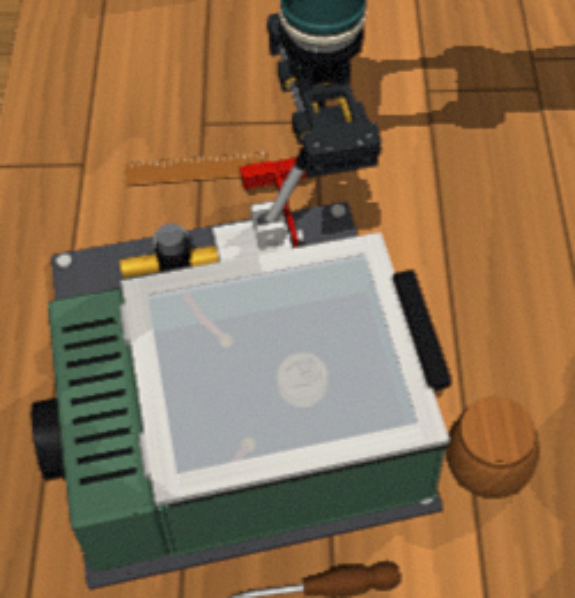

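The lever is at its stop: it travelled about 104 mm against 102.5 expected, and the force rises with no further motion. The lid is shut, the catch is flat, and the block, awl and ruler have not been moved.

```bash
python3 -c "
from rig import close_job
print(close_job())"
```

```text
the job is handed in; nothing more can be done
None
```

The job is handed in: the lid is shut past its catch, the red catch lies flat, and the gripper is still holding the lever at its stop. The carving block, awl and ruler look undisturbed in the last picture, and no verdict came back.

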